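# Build up a transformer bushing on its stud

### The arm

A 6-joint arm with a two-finger parallel gripper is mounted at the origin on the work surface. World frame = base frame: x ahead of the robot, y to its left, z up, the work surface at z = 0. Lengths are in m, angles in rad, forces in N, time in s.
With the tool pointing down it reaches from about 0.35 to 0.975 m from the base axis. Payload 4.9 kg.
Tool frame: the origin (TCP) lies at the very end of the fingers, on their centre line; the grasp point (between the pads) lies ctrl.hold_point_z behind it (ctrl.hold_point_z is the distance from the TCP to the grasp point, in m); z points along the fingers, y is the line along which they close (so a half turn about z gives the same grasp; the last joint's range is limited). The gripper opens to 85 mm and grips with 20 to 120 N. Pads are 22 mm wide; open, the fingers measure 114 mm over their backs; the gripper's body (76 mm by 85 mm) begins 54 mm behind the grasp point. The pads swing forward as they close: fully open they stand 13 mm farther back than shut.
Start: joints at [1.088, 0.053, 1.613, -0, 1.476, -0.119], TCP at [0.222, 0.584, 0.231] pointing down, gripper open.
Joint ranges: [-3.01, 3.01], [-1.01, 2.22], [0.06, 2.58], [-1.02, 4.17], [0.09, 2.62], [-3.14, 3.14]. Speed limits (rad/s): [2.57, 2.57, 3.14, 3.14, 3.14, 3.14].

### API

Orientations are given as a rotation vector (axis times angle).
In Python, from station import ctrl gives the robot as it stands. The module is installed in compiled form; this text tells all that it offers.
- The arm moves only by the tool jog_arm, never from a script. Its argument "deltas" is a list of rows, each a list of 3 entries, a list of its own where there are three numbers: the closure, from -1 (fully open) to 1 (shut), then the shift along the world's x, y, z scaled (see below), then the turn, a rotation vector about the world's x, y, z scaled (see below). A call has 1 to 12 rows; each row is the pose to reach, as a shift and turn from the pose commanded when the call began, turning the shorter way round; what a row does not reach only later rows make up. The controller multiplies each number of a shift by 0.4 m and each number of a turn by 180 degrees. A row lasts 1/12 s, in which the tool goes at most 41.7 mm and 7.16 degrees, less where a joint would pass 70% of its speed; a pose out of reach is approached as far as the arm can. A call with a number of a shift or a turn outside -1 to 1 is refused whole. A call with a gripper value outside its range is refused whole. The fingers move at their own pace and stop on an object; "squeeze" is the grip in N (left out, the last holds). Time passes only in rows, so rows that repeat a pose let the fingers close. It gives the time, the measured TCP pose, the force, the opening and the grip force at its end, in the units of the state.
- ctrl.get_obs(): the state, without advancing time (a new reading comes with each control period).
- ctrl.get_image(name): name is "scene" or "top" or "wrist"; returns the picture (480x640x3 uint8, red, green, blue); there is no depth.
- ctrl.get_calibration(name): a dict with "K" (3x3 intrinsics, pixels), "extrinsics" (4x4, takes a point from world to camera coordinates). Camera axes: x right, y down, z forward; pixel columns grow to the right and rows downward; lengths in m; the calibration is good to about 2 mm. A picture is of the moment at which its call begins: read the wrist's pose just before it. get_calibration takes no time and is no camera call; for the wrist camera it gives the pose at the moment of the call.
- ctrl.finish_job(): hands the job in; it is judged then, once.
The state is a dict: "t": time; "q": joint angles; "dq": joint speeds; "effort": joint torques, N m; "tool_pos": TCP position; "tool_rot": TCP orientation; "contact_force": force on the tool from outside, world axes, zero at the start; "wrist_torque": the same for the moment, N m; "opening": finger opening in m; "grip_force": force on a finger pad.
Only numpy, scipy, OpenCV 4.12 (cv2) and the standard library are available. Lean on these libraries where they do the work, as an engineer would, in place of code of your own. Each camera call takes 0.05 s, during which the arm holds its last target. There are 200 camera calls.

### The job

On the transformer's terminal plate one stud is still bare beside two finished bushings. Stand the porcelain insulator, which lies on its side, on its foot on the bench mat and let go of it; then take it from above, thread it foot first down the bare stud until it is fully home in the collar, and follow it with the brown fibre washer and last the brass cap, flange down, each fully home and let go before you fetch the next. Set the porcelain down gently, it chips, and leave the other loose things on the bench where they are.

Things in the scene. Friction and masses are not known exactly. Their poses are not given: they have to be found in the camera images.
- stud: The bare bushing place, fixed: upright brass stud, diameter 20 mm, in the middle of a round steel collar (inside diameter 72, outside 84, 8 mm high) floored with a 3 mm black gasket. Origin on the stud's axis at the plate's upper face, 50 mm above the mat; z up. The tip is 131 mm above the origin; the last 12 mm taper to 12 mm. It is in the middle or at either end of the row of three.
- seat (a point): Centre of the upper face of the gasket in the collar round the bare stud, where the insulator's foot comes to rest: 3 mm above the origin of stud.
- terminal_plate: Grey steel plate 140 x 370 mm, fixed on two blocks, upper face 50 mm above the mat. Origin on the mat below its centre; y along the row, z up. The three places are at y = -120, 0, 120 mm; on two of them stand finished bushings (fixed; insulator, washer, cap and nut, 63 mm wide, collar 84 mm, top 131 mm above the plate).
- insulator: White porcelain insulator, loose, 90 mm long, 0.34 kg, 25 mm bore right through; lies on its side at the start, axis level 31 mm above the mat. Origin at the centre of its foot face, z along the bore from foot to head: foot flange diameter 62 mm to z = 14 mm, waist 48 to 30 mm, shed (rib) 62 to 42 mm, plain round neck 46 mm to 90 mm.
- insulator_head (a point): Centre of the insulator's head face (the neck end), 90 mm from the foot face.
- washer: Brown hard-fibre washer, loose, flat on the mat: outside diameter 62 mm, bore 25 mm, 10 mm thick, 45 g. Origin at the centre of its underside, z up. It goes on the insulator's head.
- cap: Brass cap, loose, lying flange down on the mat: flange diameter 60 mm and 7 mm thick, above it a hub of diameter 40 mm up to a total height of 18 mm, bore 25 mm right through, 0.18 kg. Origin at the centre of the flange's underside, z up. It goes on the washer.
- bearing: Bystander, loose: steel ball bearing, 52 mm across, bore 20 mm (too small for the stud), 15 mm high, lying flat. Origin at the centre of its underside.
- standoff: Bystander, loose: small ribbed white porcelain stand-off without a bore, 42 mm across, 62 mm high, upright. Origin at the centre of its underside.
- tub: Bystander, loose: white plastic tub, 96 mm across the rim, 58 mm high. Origin at the centre of its underside.
- multimeter: Bystander, loose: yellow hand multimeter, 145 x 75 x 45 mm, lying flat. Origin at the centre of its underside.
- wrench: Bystander, loose: steel spanner, 150 mm long, lying flat along its x axis.
- screwdriver: Bystander, loose: screwdriver with a green handle, 200 mm long, lying along its x axis, handle to -x.
- mat: Thin dark rubber mat on the bench, fixed, 460 x 960 mm, on which plate, parts and small tools stand; its upper face is at height 3 mm. The insulator may be stood on any clear part of it; straight ahead of the robot, in front of the plate, is always clear. Origin at the centre of its underside.
There are look-alikes about, which are no part of the job. Of the things that look like the cap, take the one that is farthest to the robot's left at the start. There is more than one size of the washer; the one meant has the size given above.

How it is judged:
By the outcome, as a careful person would: the job done as asked, in the order asked, and still so for the second after the job is handed in, with the robot touching nothing.
It also fails if it takes over 72 s, if anything falls off the work surface, if the arm or the gripper's body presses on something with over 40 N, if the wrist force passes 120 N, or if a joint passes its speed limit or range.

## Working session

There is one attempt and no reset: what is moved stays moved. The work goes in short steps, Python scripts to look and compute and a tool call to move; the robot and the scene stay as the last step left them, time stands still between calls to the robot, and variables do not carry over. Pictures are saved under pics/ and viewed, at most 10 in all, crops included, and the job is handed in when it is done.

Besides the shell and the picture viewer there is one more tool, called after "Call:" as a command line: name --argument value ..., lists and objects as JSON in quotes. jog_arm: Moves the arm, as the interface text tells. Its arguments: {"type":"object","properties":{"deltas":{"type":"array","items":{"type":"array"}},"squeeze":{"type":"number"}},"required":["deltas"]}

```bash
mkdir -p pics; ls; python3 - <<'E'
from station import ctrl
import cv2,numpy as np
print(ctrl.hold_point_z, ctrl.get_obs())
for n in ("scene","top","wrist"):
    c=ctrl.get_calibration(n); im=ctrl.get_image(n)
    cv2.imwrite(f"pics/{n}0.png",im[:,:,::-1]); print(n,np.round(c["K"],1).tolist(),np.round(c["extrinsics"],3).tolist())
E
```

```text
pics
0.0187 {'t': 0.0, 'q': array([ 1.08797895e+00,  5.33903145e-02,  1.61430489e+00,  6.65572865e-06,
        1.47602467e+00, -1.19020933e-01]), 'dq': array([-0.00099622, -0.00038001,  0.00208215, -0.00104518,  0.00196188,
       -0.00152749]), 'effort': array([ 4.52939057e-04, -3.93703830e+01, -3.70167160e+01, -7.23154767e-05,
        7.23327161e-03,  5.11179792e-06]), 'tool_pos': array([0.22210383, 0.5835255 , 0.23003579]), 'tool_rot': array([-0.56818956, -3.08913482,  0.00318756]), 'contact_force': array([-0.05719516,  0.32410221, -0.0677702 ]), 'wrist_torque': array([-0.02423349, -0.02463378,  0.00922146]), 'grip_force': 0.0, 'opening': 0.08533018318379172}
scene [[483.6, 0.0, 320.6], [0.0, 483.6, 232.6], [0.0, 0.0, 1.0]] [[-0.356, 0.934, 0.015, 0.278], [0.766, 0.301, -0.568, -0.361], [-0.535, -0.191, -0.823, 1.55], [0.0, 0.0, 0.0, 1.0]]
top [[493.3, 0.0, 320.5], [0.0, 493.3, 239.0], [0.0, 0.0, 1.0]] [[-0.007, -1.0, 0.019, -0.099], [-0.991, 0.004, -0.134, 0.575], [0.134, -0.02, -0.991, 1.133], [0.0, 0.0, 0.0, 1.0]]
wrist [[352.3, 0.0, 315.2], [0.0, 352.3, 239.3], [0.0, 0.0, 1.0]] [[0.356, 0.935, -0.002, -0.624], [0.889, -0.338, 0.308, -0.041], [0.287, -0.112, -0.951, 0.38], [0.0, 0.0, 0.0, 1.0]]
```

View pics/top0.png

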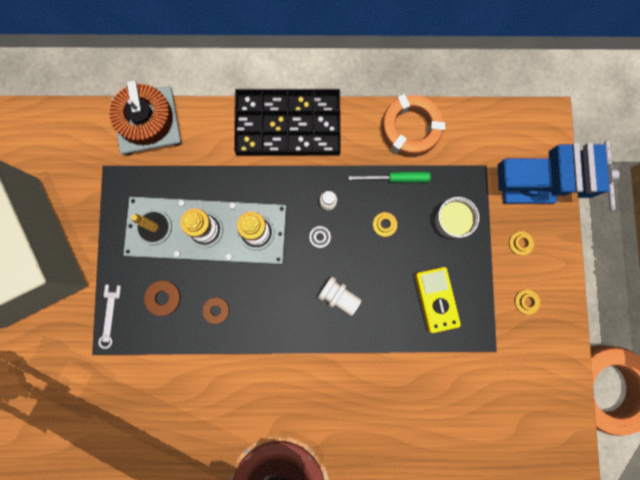

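View pics/scene0.png

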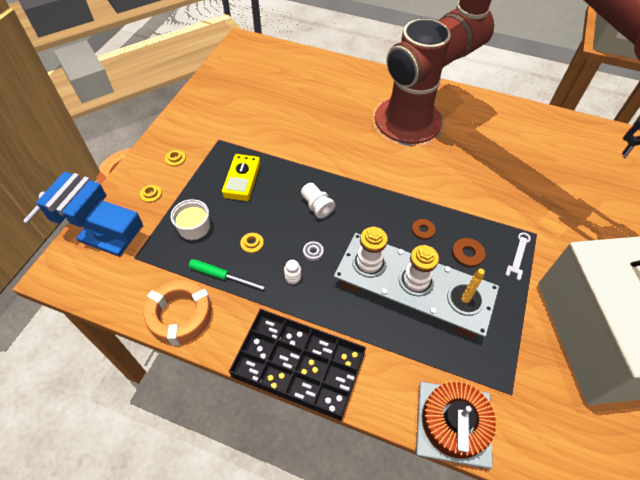

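```bash
cat > h.py <<'E'
import cv2,numpy as np
from station import ctrl
def cam(n):
    c=ctrl.get_calibration(n); return np.array(c["K"]),np.array(c["extrinsics"])
def ray(c,uv):
    K,E=c; d=E[:3,:3].T@np.linalg.inv(K)@[uv[0],uv[1],1]; return -E[:3,:3].T@E[:3,3],d
def onz(c,uv,z):
    o,d=ray(c,uv); return o+d*(z-o[2])/d[2]
def tri(c1,p1,c2,p2):
    P=cv2.triangulatePoints(c1[0]@c1[1][:3],c2[0]@c2[1][:3],np.array(p1,float).reshape(2,1),np.array(p2,float).reshape(2,1)); return (P[:3]/P[3]).ravel()
def proj(c,X):
    p=c[0]@(c[1][:3,:3]@X+c[1][:3,3]); return p[:2]/p[2]
def blobs(im,lo,hi,amin=60):
    m=cv2.inRange(cv2.cvtColor(im,cv2.COLOR_RGB2HSV),lo,hi)
    return [c for c in cv2.findContours(m,cv2.RETR_EXTERNAL,cv2.CHAIN_APPROX_NONE)[0] if cv2.contourArea(c)>amin]
E
python3 - <<'E'
from h import *
I={n:cv2.imread(f"pics/{n}0.png")[:,:,::-1].copy() for n in("top","scene")}
for n in I:
    c=cam(n)
    for nm,lo,hi in (("brown",(3,100,50),(12,255,170)),("brass",(17,150,120),(26,255,255)),("white",(0,0,150),(179,60,255))):
        for b in blobs(I[n],lo,hi):
            (u,v),(w,h),a=cv2.minAreaRect(b); P=onz(c,(u,v),.013)
            if not(.2<P[0]<.85 and -.7<P[1]<.6): continue
            bx=cv2.boxPoints(((u,v),(w,h),a)); B=[onz(c,p,.013)for p in bx]
            print(n,nm,np.round((u,v),1),np.round(P[:2],3),"size mm",np.round([1e3*np.linalg.norm(B[0]-B[1]),1e3*np.linalg.norm(B[1]-B[2])]))
a=I["top"][260:340,290:390]; b=I["scene"][165:235,280:350]
r=lambda x:cv2.resize(x,(400,400*x.shape[0]//x.shape[1]),interpolation=cv2.INTER_CUBIC)
a,b=r(a),r(b); a=cv2.copyMakeBorder(a,0,b.shape[0]-a.shape[0],0,0,0); cv2.imwrite("pics/ins.png",np.hstack([a,b])[:,:,::-1])
E
```

```text
top brown [215.8 310.3] [0.408 0.147] size mm [61. 61.]
top brown [161.5 297.5] [0.439 0.277] size mm [83. 83.]
top brown [416.4 151.3] [ 0.798 -0.344] size mm [98. 24.]
top brass [527.3 301.8] [ 0.423 -0.6  ] size mm [58. 60.]
top brass [521. 243.] [ 0.566 -0.593] size mm [59. 59.]
top brass [147.7 224.1] [0.616 0.316] size mm [20. 45.]
top brass [251.  225.5] [0.612 0.066] size mm [63. 62.]
top brass [384.5 224. ] [ 0.614 -0.259] size mm [58. 57.]
top brass [194.5 222. ] [0.621 0.203] size mm [66. 64.]
top white [109.  316.8] [0.395 0.398] size mm [147.  36.]
top white [340.7 297.3] [ 0.437 -0.15 ] size mm [59. 94.]
top white [434.3 281.8] [ 0.472 -0.377] size mm [53. 42.]
top white [319.5 236.5] [ 0.584 -0.1  ] size mm [51. 52.]
top white [204.4 229.7] [0.602 0.179] size mm [144. 387.]
top white [458.5 217. ] [ 0.631 -0.442] size mm [ 97. 100.]
top white [328. 200.] [ 0.674 -0.122] size mm [39. 45.]
top white [399.3 141.5] [ 0.823 -0.302] size mm [35. 19.]
top white [147.2 134.3] [0.842 0.326] size mm [149.  66.]
scene brown [465.8 411.8] [0.838 0.351] size mm [46. 81.]
scene brow
[... 1689 characters left out ...]
.314 -0.625] size mm [ 29. 220.]
scene brass [217.4 124.4] [ 0.255 -0.545] size mm [ 33. 193.]
scene brass [182.2 116.7] [ 0.265 -0.664] size mm [ 24. 114.]
scene white [154.6 295.8] [ 0.84  -0.407] size mm [20. 38.]
scene white [199.3 294.6] [ 0.798 -0.308] size mm [36. 21.]
scene white [292.  270.5] [ 0.654 -0.125] size mm [67. 41.]
scene white [313.  249.5] [ 0.577 -0.099] size mm [52. 52.]
scene white [418.2 282.1] [0.571 0.179] size mm [156. 408.]
scene white [519.3 255.1] [0.398 0.403] size mm [151.  40.]
scene white [187.9 217. ] [ 0.603 -0.451] size mm [127. 110.]
scene white [315.2 196.3] [ 0.411 -0.158] size mm [ 71. 105.]
scene white [236.5 183.6] [ 0.45  -0.382] size mm [45. 59.]
```

View pics/ins.png

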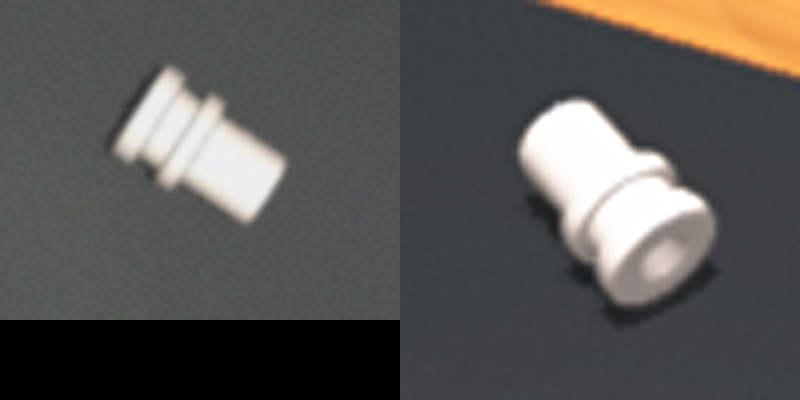

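```bash
python3 - <<'E'
from h import *
I={n:cv2.imread(f"pics/{n}0.png")[:,:,::-1].copy() for n in("top","scene")}
T,S=cam("top"),cam("scene")
# stud: axis ends of brass blob
ends={}
for n,c,(u,v) in (("top",T,(147.7,224.1)),("scene",S,(472.7,285.1))):
    b=min(blobs(I[n],(15,120,60),(28,255,255)),key=lambda b:abs(cv2.minAreaRect(b)[0][0]-u)+abs(cv2.minAreaRect(b)[0][1]-v))
    bx=cv2.boxPoints(cv2.minAreaRect(b)); L=[np.linalg.norm(bx[1]-bx[0]),np.linalg.norm(bx[2]-bx[1])]
    i=0 if L[0]<L[1] else 1
    e=[(bx[i]+bx[i+1])/2,(bx[(i+2)%4]+bx[(i+3)%4])/2]; ends[n]=e
    print(n,"stud ends",np.round(e,1).tolist(),np.round(L,1), [np.round(onz(c,p,z),3).tolist() for p in e for z in(.056,.184)])
E_=lambda n,k: sorted(ends[n],key=lambda p:p[0 if n=="top" else 1])[k]
print("tip tri",tri(T,E_("top",0),S,E_("scene",0)),"base",tri(T,E_("top",1),S,E_("scene",1)))
for nm,p,q in (("washer",(215.8,310.3),(423.5,229)),("cap",(384.5,224),(251.5,242.5))): 
    print(nm,tri(T,p,S,q))
# gasket: black ellipse in plate
for n,c,w in (("top",T,(125,200,180,250)),("scene",S,(440,270,500,330))):
    g=I[n][w[1]:w[3],w[0]:w[2]]; m=cv2.inRange(cv2.cvtColor(g,cv2.COLOR_RGB2HSV),(0,0,0),(179,255,70))
    for b in cv2.findContours(m,cv2.RETR_EXTERNAL,cv2.CHAIN_APPROX_NONE)[0]:
        if cv2.contourArea(b)>100:
            h=cv2.convexHull(b); e=cv2.fitEllipse(h); p=np.array(e[0])+w[:2]; print(n,"gasket",p,e[1],onz(c,p,.058))
# insulator axis
b=min(blobs(I["top"],(0,0,150),(179,60,255)),key=lambda b:np.hypot(*(np.array(cv2.minAreaRect(b)[0])-(340.7,297.3))))
P=np.array([onz(T,p,.034)[:2] for p in cv2.boxPoints(cv2.minAreaRect(b))])
(c,s,a)=cv2.minAreaRect((P*1000).astype(np.float32)); print("ins",c,s,a)
print("px axis ends z .034",onz(T,(326,289),.034),onz(T,(357,309),.034))
K,E=cam("wrist"); o=ctrl.get_obs(); from scipy.spatial.transform import Rotation as R
r=R.from_rotvec(o["tool_rot"]); print("wristcam in tool",r.inv().apply(-E[:3,:3].T@E[:3,3]-o["tool_pos"]),r.as_matrix().round(2).tolist())
E
```

```text
top stud ends [[131.89999389648438, 216.1999969482422], [157.10000610351562, 228.8000030517578]] [10.3 28.2] [[0.628, 0.339, 0.056], [0.604, 0.293, 0.184], [0.598, 0.28, 0.056], [0.578, 0.24, 0.184]]
scene stud ends [[482.1000061035156, 268.5], [463.3999938964844, 301.79998779296875]] [38.2  9.8] [[0.503, 0.313, 0.056], [0.592, 0.292, 0.184], [0.609, 0.288, 0.056], [0.685, 0.27, 0.184]]
tip tri [0.60175912 0.28883013 0.19682216] base [0.59991822 0.28803804 0.03832567]
washer [0.40762182 0.1497745  0.01083714]
cap [ 0.61407435 -0.25846583  0.01064139]
top gasket [152.57978249 226.51266861] (27.56803321838379, 29.35542869567871) [0.60283139 0.28961897 0.058     ]Traceback (most recent call last):
  File "<stdin>", line 21, in <module>
cv2.error: OpenCV(4.12.0) /io/opencv/modules/imgproc/src/shapedescr.cpp:361: error: (-201:Incorrect size of input array) There should be at least 5 points to fit the ellipse in function 'fitEllipseNoDirect'
```

```bash
python3 - <<'E'
from h import *
I=cv2.imread("pics/top0.png")[:,:,::-1].copy(); T,S=cam("top"),cam("scene")
Sc=cv2.imread("pics/scene0.png")[:,:,::-1].copy()
def near(im,u,v): return min(blobs(im,(0,0,150),(179,60,255)),key=lambda b:np.hypot(*(np.array(cv2.minAreaRect(b)[0])-(u,v))))
b=near(I,340.7,297.3)
P=np.array([onz(T,p,.034)[:2] for p in b[:,0]])
(c,s,a)=cv2.minAreaRect((P*1000).astype(np.float32)); print("ins",np.round(c,1),np.round(s,1),a)
# end rectangle of mid points
bx=cv2.boxPoints((c,s,a)); print(bx.round().tolist())
print("tri centroid",tri(T,(340.7,297.3),S,(315.2,196.3)))
K,E=cam("wrist"); o=ctrl.get_obs(); from scipy.spatial.transform import Rotation as R
r=R.from_rotvec(o["tool_rot"]); print("wristcam in tool",r.inv().apply(-E[:3,:3].T@E[:3,3]-o["tool_pos"]),r.as_matrix().round(2).tolist())
E
```

```text
ins [ 436.5 -148.5] [91.8 58.1] 55.945186614990234
[[387.0, -170.0], [435.0, -203.0], [486.0, -127.0], [438.0, -94.0]]
tri centroid [ 0.43620408 -0.14791243  0.04714901]
wristcam in tool [ 7.75263756e-02  5.62006765e-05 -1.42573659e-01] [[-0.93, 0.36, -0.0], [0.36, 0.93, -0.0], [0.0, -0.0, -1.0]]
```

```bash
cat >> h.py <<'E'
from scipy.spatial.transform import Rotation as R
def frame(z,x):
    z=np.array(z,float);z/=np.linalg.norm(z);x=np.array(x,float);x-=z*(x@z);x/=np.linalg.norm(x)
    return np.column_stack([x,np.cross(z,x),z])
def down(az): a=np.radians(az); return frame((0,0,-1),(np.cos(a),np.sin(a),0))
def go(p,M,n=None):
    o=ctrl.get_obs(); s=(np.array(p)-o["tool_pos"])/.4
    t=(R.from_matrix(M)*R.from_rotvec(o["tool_rot"]).inv()).as_rotvec()/np.pi
    print("t",round(o["t"],2),"shift",s.round(4).tolist(),"turn",t.round(4).tolist(),"q",o["q"].round(2),"rows",round(max(np.linalg.norm(s)*.4/.0417,np.linalg.norm(t)*180/7.16),1))
f=np.array([.56,.828,0]);Z=np.array([0,0,1.]);d=(f-Z)/2**.5
LAY=frame(d,f+Z); STAND=frame(d,-f-Z)
E
python3 -c "
from h import *
go(np.array([.4315,-.156,.018])-.13*d,LAY)"
```

```text
t 0.15 shift [0.3947, -2.0394, -0.301] turn [0.2723, 0.0855, -0.5405] q [ 1.09  0.05  1.61 -0.    1.48 -0.12] rows 20.1
```

Call:
jog_arm --deltas '[[-1,[0.4,-0.98,0],[0.136,0.043,-0.27]],[-1,[0.4,-0.98,0],[0.136,0.043,-0.27]],[-1,[0.4,-0.98,0],[0.136,0.043,-0.27]],[-1,[0.4,-0.98,0],[0.136,0.043,-0.27]],[-1,[0.4,-0.98,0],[0.136,0.043,-0.27]],[-1,[0.4,-0.98,0],[0.136,0.043,-0.27]],[-1,[0.4,-0.98,0],[0.136,0.043,-0.27]],[-1,[0.4,-0.98,0],[0.136,0.043,-0.27]],[-1,[0.4,-0.98,0],[0.136,0.043,-0.27]],[-1,[0.4,-0.98,0],[0.136,0.043,-0.27]],[-1,[0.4,-0.98,0],[0.136,0.043,-0.27]]]'

```text
t: 1.07
tool_pos: [0.3845, 0.1868, 0.231]
tool_rot: [-1.672, -2.355, -0.563]
contact_force: [-0.3, 0.6, -0.5]
opening: 0.0854
grip_force: 0.0
```

```bash
python3 -c "
from h import *
go(np.array([.4315,-.156,.018])-.13*d,LAY)"
```

```text
t 1.07 shift [-0.0113, -1.0474, -0.3028] turn [0.137, 0.0424, -0.2674] q [-0.01 -0.6   2.19  0.43  1.5  -0.36] rows 10.5
```

Call:
jog_arm --deltas '[[-1,[-0.011,-1,-0.3],[0.137,0.042,-0.267]],[-1,[-0.011,-1,-0.3],[0.137,0.042,-0.267]],[-1,[-0.011,-1,-0.3],[0.137,0.042,-0.267]],[-1,[-0.011,-1,-0.3],[0.137,0.042,-0.267]],[-1,[-0.011,-1,-0.3],[0.137,0.042,-0.267]],[-1,[-0.011,-1,-0.3],[0.137,0.042,-0.267]],[-1,[-0.011,-1,-0.3],[0.137,0.042,-0.267]],[-1,[-0.011,-1,-0.3],[0.137,0.042,-0.267]],[-1,[-0.011,-1,-0.3],[0.137,0.042,-0.267]],[-1,[-0.011,-1,-0.3],[0.137,0.042,-0.267]],[-1,[-0.011,-1,-0.3],[0.137,0.042,-0.267]],[-1,[-0.011,-1,-0.3],[0.137,0.042,-0.267]]]'

```text
t: 2.07
tool_pos: [0.3778, -0.2087, 0.1097]
tool_rot: [-2.296, -1.229, -0.96]
contact_force: [-1.5, 1.0, -0.1]
opening: 0.0856
grip_force: 0.0
```

```bash
python3 - <<'E'
from h import *
go(np.array([.4315,-.156,.018])-.13*d,LAY)
c=cam("wrist");im=ctrl.get_image("wrist");cv2.imwrite("pics/w1.png",im[:,:,::-1])
for z in (0,42,70,90):
    print(z,proj(c,np.array([.4617,-.1112,.034])-f*z/1000).round())
E
```

```text
t 2.07 shift [0.0056, -0.0585, 0.0007] turn [-0.0019, 0.0011, -0.0022] q [-1.11 -0.12  2.15  0.66  1.58 -0.68] rows 0.6
0 [333. 181.]
42 [334. 226.]
70 [335. 260.]
90 [335. 287.]
```

View pics/w1.png

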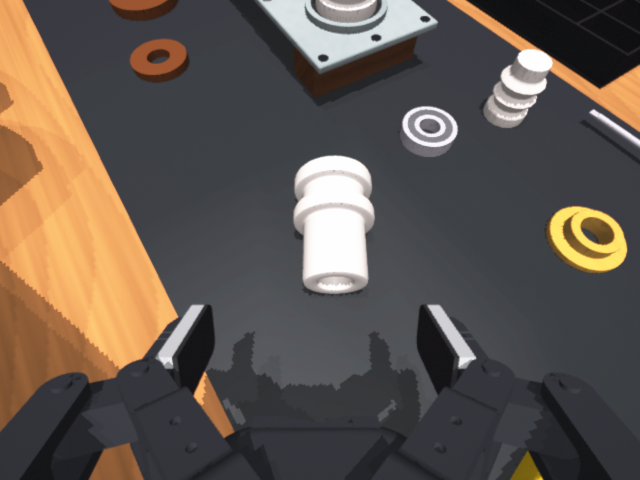

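Call:
jog_arm --deltas '[[-1,[0.006,-0.058,0],[0,0,0]],[-1,[0.038,-0.01,-0.057],[0,0,0]],[-1,[0.07,0.037,-0.115],[0,0,0]],[-1,[0.102,0.085,-0.172],[0,0,0]],[-1,[0.12,0.11,-0.203],[0,0,0]],[-1,[0.134,0.132,-0.229],[0,0,0]],[-1,[0.134,0.132,-0.229],[0,0,0]]]'

```text
t: 2.7
tool_pos: [0.4309, -0.1507, 0.0188]
tool_rot: [-2.292, -1.238, -0.957]
contact_force: [0.2, 0.7, -0.1]
opening: 0.0856
grip_force: 0.0
```

Call:
jog_arm --deltas '[[0.3,[0,0,0],[0,0,0]],[0.3,[0,0,0],[0,0,0]],[0.3,[0,0,0],[0,0,0]],[0.3,[0,0,0],[0,0,0]],[0.3,[0,0,0],[0,0,0]],[0.3,[0,0,0],[0,0,0]],[0.3,[0,0,0],[0,0,0]],[0.3,[0,0,0],[0,0,0]]]' --squeeze 40

```text
t: 3.37
tool_pos: [0.432, -0.1562, 0.021]
tool_rot: [-2.297, -1.236, -0.962]
contact_force: [-4.4, -1.1, 6.6]
opening: 0.0455
grip_force: 40.3
```

Call:
jog_arm --deltas '[[0.3,[0,0,0.05],[0,0,0]],[0.3,[0,0,0.1],[0,0,0]],[0.3,[0,0,0.15],[0,0,0]],[0.3,[0,0,0.2],[0,0,0]],[0.3,[0,0,0.2],[0.167,0.247,-0.299]],[0.3,[0,0,0.2],[0.167,0.247,-0.299]],[0.3,[0,0,0.2],[0.167,0.247,-0.299]],[0.3,[0,0,0.2],[0.167,0.247,-0.299]],[0.3,[0,0,0.2],[0.167,0.247,-0.299]],[0.3,[0,0,0.2],[0.167,0.247,-0.299]],[0.3,[0,0,0.2],[0.167,0.247,-0.299]],[0.3,[0,0,0.2],[0.167,0.247,-0.299]]]'

```text
t: 4.37
tool_pos: [0.4309, -0.1553, 0.0986]
tool_rot: [-2.427, 0.028, -0.559]
contact_force: [-0.2, 0.4, -4.8]
opening: 0.0457
grip_force: 41.8
```

```bash
python3 - <<'E'
from h import *
o=ctrl.get_obs(); go(o["tool_pos"],STAND); print(o["opening"],o["tool_pos"])
E
```

```text
t 4.37 shift [0.0, 0.0, 0.0] turn [0.2711, 0.4001, -0.4815] q [-0.95 -0.12  2.17  0.73  1.46  0.42] rows 17.2
0.0457438312613781 [ 0.43085225 -0.15528667  0.09863962]
```

Call:
jog_arm --deltas '[[0.3,[0,0,0],[0.271,0.4,-0.482]],[0.3,[0,0,0],[0.271,0.4,-0.482]],[0.3,[0,0,0],[0.271,0.4,-0.482]],[0.3,[0,0,0],[0.271,0.4,-0.482]],[0.3,[0,0,0],[0.271,0.4,-0.482]],[0.3,[0,0,0],[0.271,0.4,-0.482]],[0.3,[0,0,0],[0.271,0.4,-0.482]],[0.3,[0,0,0],[0.271,0.4,-0.482]],[0.3,[0,0,0],[0.271,0.4,-0.482]],[0.3,[0,0,0],[0.271,0.4,-0.482]],[0.3,[0,0,0],[0.271,0.4,-0.482]],[0.3,[0,0,0],[0.271,0.4,-0.482]]]'

```text
t: 5.37
tool_pos: [0.4309, -0.1552, 0.0987]
tool_rot: [-1.711, 1.632, 0.158]
contact_force: [-0.3, 0.2, -3.0]
opening: 0.0455
grip_force: 41.7
```

```bash
python3 - <<'E'
from h import *
o=ctrl.get_obs(); go(o["tool_pos"],STAND); print(o["opening"],o["tool_pos"])
E
```

```text
t 5.37 shift [0.0, 0.0, 0.0] turn [0.0823, 0.1198, -0.1442] q [-0.95 -0.13  2.17  0.73  1.46  1.92] rows 5.1
0.04547854133465333 [ 0.43088227 -0.1552316   0.09866585]
```

Call:
jog_arm --deltas '[[0.3,[0,0,0],[0.082,0.12,-0.144]],[0.3,[0,0,0],[0.082,0.12,-0.144]],[0.3,[0,0,0],[0.082,0.12,-0.144]],[0.3,[0,0,0],[0.082,0.12,-0.144]],[0.3,[0,0,0],[0.082,0.12,-0.144]],[0.3,[0,0,0],[0.082,0.12,-0.144]],[0.3,[0,0,0],[0.082,0.12,-0.144]]]'

```text
t: 5.95
tool_pos: [0.4311, -0.1552, 0.099]
tool_rot: [-1.138, 2.12, 0.462]
contact_force: [0.2, 0.8, -2.5]
opening: 0.0461
grip_force: 41.8
```

```bash
python3 - <<'E'
from h import *
o=ctrl.get_obs(); go(o["tool_pos"],STAND); print(o["opening"],o["tool_pos"])
rows=[]
for n,w in (("top",(290,240,390,340)),("scene",(250,120,350,220))):
    im=ctrl.get_image(n); cv2.imwrite(f"pics/{n}1.png",im[:,:,::-1]); a=im[w[1]:w[3],w[0]:w[2]]; rows.append(cv2.resize(a,(400,400),interpolation=cv2.INTER_CUBIC))
cv2.imwrite("pics/c1.png",np.hstack(rows)[:,:,::-1])
E
```

```text
t 5.95 shift [0.0, 0.0, 0.0] turn [0.0014, 0.0017, -0.002] q [-0.95 -0.12  2.17  0.73  1.46  2.56] rows 0.1
0.04612667042317242 [ 0.4311307  -0.1551798   0.09902501]
```

View pics/c1.png

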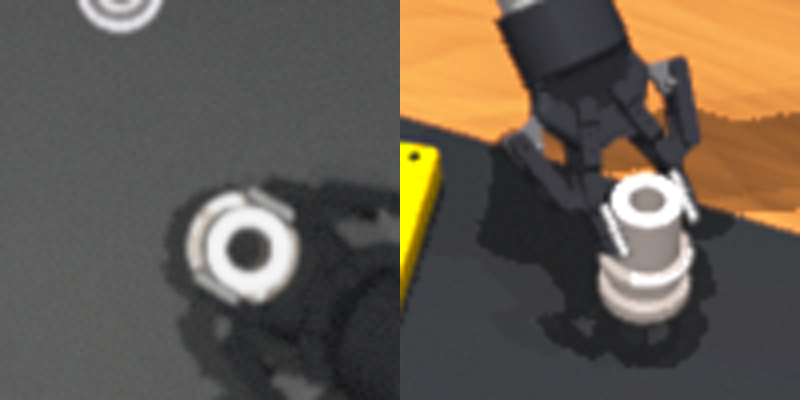

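```bash
python3 - <<'E'
from h import *
print(tri(cam("top"),(352.5,302.3),cam("scene"),(310.8,170.0)))
E
```

```text
[ 0.42362577 -0.16689272  0.13188765]
```

Call:
jog_arm --deltas '[[0.3,[0,0,-0.03],[0,0,0]],[0.3,[0,0,-0.06],[0,0,0]],[0.3,[0,0,-0.075],[0,0,0]],[0.3,[0,0,-0.085],[0,0,0]],[0.3,[0,0,-0.085],[0,0,0]],[0.3,[0,0,-0.085],[0,0,0]]]'

```text
t: 6.55
tool_pos: [0.4315, -0.1549, 0.0652]
tool_rot: [-1.136, 2.12, 0.465]
contact_force: [0.1, 1.0, -3.6]
opening: 0.0455
grip_force: 41.8
```

Call:
jog_arm --deltas '[[0.3,[0,0,-0.0025],[0,0,0]],[0.3,[0,0,-0.005],[0,0,0]],[0.3,[0,0,-0.0075],[0,0,0]],[0.3,[0,0,-0.01],[0,0,0]],[0.3,[0,0,-0.01],[0,0,0]]]'

```text
t: 6.97
tool_pos: [0.4316, -0.1551, 0.0617]
tool_rot: [-1.137, 2.121, 0.463]
contact_force: [-0.4, -0.2, -3.4]
opening: 0.0452
grip_force: 41.8
```

Call:
jog_arm --deltas '[[0.3,[0,0,-0.0025],[0,0,0]],[0.3,[0,0,-0.0025],[0,0,0]],[0.3,[0,0,-0.005],[0,0,0]],[0.3,[0,0,-0.005],[0,0,0]]]'

```text
t: 7.3
tool_pos: [0.4317, -0.1551, 0.0601]
tool_rot: [-1.137, 2.12, 0.464]
contact_force: [-0.7, -0.2, -1.3]
opening: 0.0457
grip_force: 41.7
```

Call:
jog_arm --deltas '[[0.3,[0,0,-0.00125],[0,0,0]],[0.3,[0,0,-0.0025],[0,0,0]],[0.3,[0,0,-0.0025],[0,0,0]]]'

```text
t: 7.55
tool_pos: [0.432, -0.1551, 0.06]
tool_rot: [-1.137, 2.118, 0.464]
contact_force: [-2.5, 0.4, 5.2]
opening: 0.0458
grip_force: 41.4
```

Call:
jog_arm --deltas '[[-0.05,[0,0,0],[0,0,0]],[-0.12,[0,0,0],[0,0,0]],[-0.2,[0,0,0],[0,0,0]],[-0.4,[0,0,0],[0,0,0]],[-0.7,[0,0,0],[0,0,0]],[-1,[0,0,0],[0,0,0]],[-1,[0,0,0],[0,0,0]],[-1,[0,0,0],[0,0,0]]]'

```text
t: 8.22
tool_pos: [0.4315, -0.1551, 0.0586]
tool_rot: [-1.137, 2.121, 0.463]
contact_force: [-0.3, -0.9, -0.6]
opening: 0.085
grip_force: 0.0
```

```bash
python3 - <<'E'
from h import *
im=ctrl.get_image("top");cv2.imwrite("pics/top2.png",im[:,:,::-1]);o=ctrl.get_obs();print(o["opening"],o["contact_force"])
print((-.1*d/.4).round(3))
E
```

```text
0.08560070460671933 [ 0.20717482 -0.39800061 -0.24648766]
[-0.099 -0.146  0.177]
```

Call:
jog_arm --deltas '[[-1,[-0.025,-0.036,0.044],[0,0,0]],[-1,[-0.06,-0.088,0.106],[0,0,0]],[-1,[-0.119,-0.176,0.212],[0,0,0]],[-1,[-0.119,-0.176,0.212],[0,0,0]],[-1,[-0.119,-0.176,0.212],[0,0,0]],[-1,[-0.119,-0.176,0.4],[0,0,0]],[-1,[-0.119,-0.176,0.4],[0,0,0]]]'

```text
t: 8.85
tool_pos: [0.3834, -0.2239, 0.2177]
tool_rot: [-1.133, 2.12, 0.47]
contact_force: [0.2, -0.6, -0.1]
opening: 0.0855
grip_force: 0.0
```

```bash
python3 - <<'E'
from h import *
go((.42,-.17,.22),down(-60))
E
```

```text
t 8.85 shift [0.0914, 0.1348, 0.0057] turn [-0.2636, 0.0091, 0.3348] q [-1.12 -0.24  2.05  0.67  1.75  2.59] rows 10.7
```

Call:
jog_arm --deltas '[[-1,[0.09,0.135,0.06],[-0.264,0.009,0.335]],[-1,[0.09,0.135,0.06],[-0.264,0.009,0.335]],[-1,[0.09,0.135,0.06],[-0.264,0.009,0.335]],[-1,[0.09,0.135,0.06],[-0.264,0.009,0.335]],[-1,[0.09,0.135,0.06],[-0.264,0.009,0.335]],[-1,[0.09,0.135,0.06],[-0.264,0.009,0.335]],[-1,[0.09,0.135,0.06],[-0.264,0.009,0.335]],[-1,[0.09,0.135,0.06],[-0.264,0.009,0.335]],[-1,[0.09,0.135,0.06],[-0.264,0.009,0.335]],[-1,[0.09,0.135,0.06],[-0.264,0.009,0.335]],[-1,[0.09,0.135,0.06],[-0.264,0.009,0.335]],[-1,[0.09,0.135,0.06],[-0.264,0.009,0.335]]]'

```text
t: 9.85
tool_pos: [0.42, -0.169, 0.2412]
tool_rot: [-2.728, 1.557, -0.006]
contact_force: [-0.9, -0.0, 0.3]
opening: 0.0853
grip_force: 0.0
```

```bash
python3 - <<'E'
from h import *
o=ctrl.get_obs();print(o["tool_pos"],o["q"].round(2))
go((.423,-.167,.22),down(-60))
I={}
for n in("wrist","top","scene"):
    I[n]=ctrl.get_image(n);cv2.imwrite(f"pics/{n}3.png",I[n][:,:,::-1])
w=cam("wrist")
print("pred head in wrist",proj(w,np.array([.4236,-.1669,.093])),"top",proj(cam("top"),np.array([.4236,-.1669,.093])),"scene",proj(cam("scene"),np.array([.4236,-.1669,.093])))
a=cv2.resize(I["wrist"],(480,360)); s=proj(cam("scene"),np.array([.4236,-.1669,.05])).astype(int)
b=I["scene"][s[1]-50:s[1]+50,s[0]-40:s[0]+40];b=cv2.resize(b,(288,360))
cv2.imwrite("pics/c3.png",np.hstack([a,b])[:,:,::-1])
E
```

```text
[ 0.41998849 -0.16903785  0.24120453] [-0.55 -0.39  1.99  0.    1.54  2.06]
t 9.85 shift [0.0075, 0.0051, -0.053] turn [0.0004, 0.0011, -0.0031] q [-0.55 -0.39  1.99  0.    1.54  2.06] rows 0.5
pred head in wrist [310.55533973 225.671787  ] top [350.52671831 302.58455901] scene [310.35350673 179.85989998]
```

View pics/c3.png

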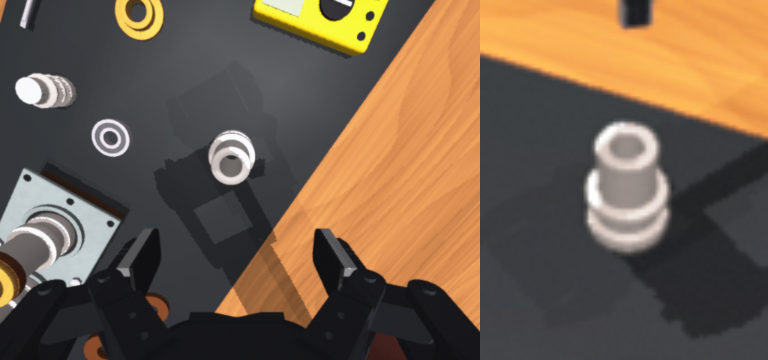

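```bash
python3 - <<'E'
from h import *
w=cam("wrist"); im=cv2.imread("pics/wrist3.png"); g=cv2.cvtColor(im,cv2.COLOR_BGR2GRAY)[165:260,265:350]
m=(g>150).astype(np.uint8); cs,h=cv2.findContours(m,cv2.RETR_CCOMP,cv2.CHAIN_APPROX_NONE)
for c in cs:
    if cv2.contourArea(c)>150: e=cv2.fitEllipse(c); print(np.array(e[0])+(265,165),np.round(e[1],1),onz(w,np.array(e[0])+(265,165),.093))
S=cam("scene");s=proj(S,np.array([.4236,-.1669,.05])).astype(int); p=s+(.8,-9.7)
for q in ((308,218),): print(onz(w,q,.093),tri(w,q,S,p),tri(w,q,cam("top"),(351,302.5)),p)
E
```

```text
[308.73093033 209.29466248] [59.4 71.9] [ 0.4321047  -0.17856028  0.093     ]
[307.40045929 220.86020279] [30.4 31.5] [ 0.42805652 -0.16923417  0.093     ]
[308.22890854 207.62191772] [40.9 45. ] [ 0.43318972 -0.17959807  0.093     ]
[ 0.42886636 -0.17167458  0.093     ] [ 0.42568946 -0.16740716  0.09180641] [ 0.42497581 -0.16882604  0.07736646] [310.8 180.3]
```

Call:
jog_arm --deltas '[[-1,[0.015,0.003,-0.1],[0,0,0]],[-1,[0.015,0.003,-0.2],[0,0,0]],[-1,[0.015,0.003,-0.28],[0,0,0]],[-1,[0.015,0.003,-0.34],[0,0,0]],[-1,[0.015,0.003,-0.4],[0,0,0]],[-1,[0.015,0.003,-0.443],[0,0,0]],[-1,[0.015,0.003,-0.443],[0,0,0]],[0.3,[0.015,0.003,-0.443],[0,0,0]],[0.3,[0.015,0.003,-0.443],[0,0,0]],[0.3,[0.015,0.003,-0.443],[0,0,0]],[0.3,[0.015,0.003,-0.443],[0,0,0]],[0.3,[0.015,0.003,-0.443],[0,0,0]]]'

```text
t: 11.0
tool_pos: [0.4276, -0.1711, 0.0677]
tool_rot: [-2.723, 1.564, -0.015]
contact_force: [2.7, 0.8, 4.8]
opening: 0.045
grip_force: 40.9
```

Call:
jog_arm --deltas '[[0.3,[0,0,0],[0,0,0]],[0.3,[0,0,0],[0,0,0]],[0.3,[0,0,0],[0,0,0]]]'

```text
t: 11.25
tool_pos: [0.4277, -0.1711, 0.0677]
tool_rot: [-2.723, 1.564, -0.015]
contact_force: [0.3, 0.8, 5.9]
opening: 0.0453
grip_force: 41.0
```

Call:
jog_arm --deltas '[[0.3,[0,0,0.02],[0,0,0]],[0.3,[0,0,0.1],[0,0,0]],[0.3,[0,0,0.2],[0,0,0]],[0.3,[0,0,0.3],[0,0,0]],[0.3,[0,0,0.4],[0,0,0.04]],[0.3,[0,0,0.5],[0,0,0.08]],[0.3,[0,0,0.56],[0,0,0.12]],[0.3,[0,0,0.56],[0,0,0.16]],[0.3,[0,0.08,0.56],[0,0,0.2]],[0.3,[0.03,0.16,0.56],[0,0,0.24]],[0.3,[0.06,0.25,0.56],[0,0,0.28]],[0.3,[0.1,0.34,0.56],[0,0,0.32]]]'

```text
t: 12.25
tool_pos: [0.4649, -0.033, 0.2888]
tool_rot: [-3.138, 0.06, -0.004]
contact_force: [0.7, -1.3, -3.3]
opening: 0.0452
grip_force: 42.8
```

```bash
python3 - <<'E'
from h import *
o=ctrl.get_obs();print(o["tool_pos"],o["q"].round(2),o["opening"],o["contact_force"])
go((.600,.289,.29),down(90))
E
```

```text
[ 0.46494436 -0.0330307   0.28881972] [-0.23 -0.37  1.89  0.    1.62  1.38] 0.04515444391363365 [ 0.71912523 -1.28443228 -3.31558916]
t 12.25 shift [0.3376, 0.8051, 0.003] turn [-0.0013, -0.0001, 0.5122] q [-0.23 -0.37  1.89  0.    1.62  1.38] rows 12.9
```

Call:
jog_arm --deltas '[[0.3,[0.338,0.805,0.003],[0,0,0.512]],[0.3,[0.338,0.805,0.003],[0,0,0.512]],[0.3,[0.338,0.805,0.003],[0,0,0.512]],[0.3,[0.338,0.805,0.003],[0,0,0.512]],[0.3,[0.338,0.805,0.003],[0,0,0.512]],[0.3,[0.338,0.805,0.003],[0,0,0.512]],[0.3,[0.338,0.805,0.003],[0,0,0.512]],[0.3,[0.338,0.805,0.003],[0,0,0.512]],[0.3,[0.338,0.805,0.003],[0,0,0.512]],[0.3,[0.338,0.805,0.003],[0,0,0.512]],[0.3,[0.338,0.805,0.003],[0,0,0.512]],[0.3,[0.338,0.805,0.003],[0,0,0.512]]]'

```text
t: 13.25
tool_pos: [0.6003, 0.2879, 0.2889]
tool_rot: [-2.332, -2.096, 0.004]
contact_force: [0.6, -0.1, -3.2]
opening: 0.0452
grip_force: 42.9
```

```bash
python3 - <<'E'
from h import *
o=ctrl.get_obs();print(o["tool_pos"],o["q"].round(2))
go((.600,.289,.29),down(90))
w=cam("wrist");im=ctrl.get_image("wrist");cv2.imwrite("pics/w4.png",im[:,:,::-1])
for X in ((.6,.289,.184),(.6,.289,.056),tuple(o["tool_pos"]+[0,0,.0253]),tuple(o["tool_pos"]-[0,0,.065])): print(proj(w,np.array(X)).round())
E
```

```text
[0.60027594 0.28793187 0.28893924] [0.33 0.12 1.44 0.   1.58 0.44]
t 13.25 shift [-0.0007, 0.0027, 0.0027] turn [-0.0007, -0.002, 0.0338] q [0.33 0.12 1.44 0.   1.58 0.44] rows 0.9
[314. 236.]
[315. 201.]
[312. 339.]
[314. 257.]
```

View pics/w4.png

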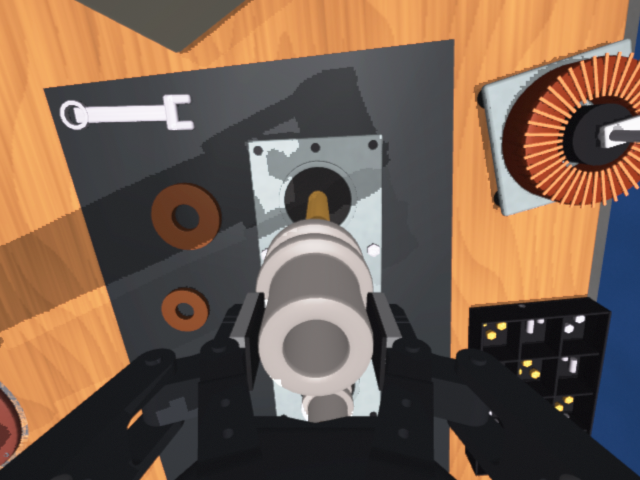

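```bash
python3 - <<'E'
from h import *
w=cam("wrist");o=ctrl.get_obs()["tool_pos"];im=cv2.imread("pics/w4.png");hsv=cv2.cvtColor(im,cv2.COLOR_BGR2HSV)
g=hsv[:,:,2]
m=((g>70)&(g<150)&(hsv[:,:,1]<60)).astype(np.uint8)
# bore: darker-grey ellipse inside head face
sub=g[310:385,275:357]; t,b=cv2.threshold(sub,0,1,cv2.THRESH_BINARY_INV+cv2.THRESH_OTSU)
for c in cv2.findContours(b,cv2.RETR_LIST,cv2.CHAIN_APPROX_NONE)[0]:
    if cv2.contourArea(c)>800: e=cv2.fitEllipse(c);p=np.array(e[0])+(275,310);print("bore",p,np.round(e[1],1),(onz(w,p,o[2]+.0253)-o).round(4))
d_=cv2.inRange(hsv,(0,0,0),(179,255,45))[160:235,278:358]
for c in cv2.findContours(d_,cv2.RETR_EXTERNAL,cv2.CHAIN_APPROX_NONE)[0]:
    if cv2.contourArea(c)>500: print("gasket box",np.array(cv2.boundingRect(c))+(278,160,0,0))
br=cv2.inRange(hsv,(14,100,60),(28,255,255))[180:225,295:340]; ys,xs=np.nonzero(br)
for r in range(192-180,220-180,5):
    x=xs[ys==r]; 
    if len(x): print("stud row",r+180,x.min()+295,x.max()+295)
for p in ((317.5,200),(317.5,203)): print(onz(w,p,.058))
E
```

```text
bore [315.60333633 347.89770889] [56.4 66.8] [ 0.0012 -0.004   0.0253]
gasket box [286 168  65  53]
stud row 192 312 323
stud row 197 308 326
stud row 202 307 327
stud row 207 307 328
stud row 212 306 328
stud row 217 306 329
[0.60293813 0.28996824 0.058     ]
[0.60260693 0.28670323 0.058     ]
```

```bash
python3 - <<'E'
from h import *
w=cam("wrist")
print(onz(w,(318,167.7),.061)[1]-.036, onz(w,(317.5,191),.056)[1]-.010, onz(w,(317.5,191),.056)[0])
E
```

```text
0.28833716360173295 0.2893097892428841 0.6038866493630856
```

Call:
jog_arm --deltas '[[0.3,[0.0025,0.0127,-0.03],[0,0,0]],[0.3,[0.0025,0.0127,-0.06],[0,0,0]],[0.3,[0.0025,0.0127,-0.08],[0,0,0]],[0.3,[0.0025,0.0127,-0.1],[0,0,0]],[0.3,[0.0025,0.0127,-0.12],[0,0,0]],[0.3,[0.0025,0.0127,-0.14],[0,0,0]],[0.3,[0.0025,0.0127,-0.16],[0,0,0]],[0.3,[0.0025,0.0127,-0.16],[0,0,0]]]'

```text
t: 13.97
tool_pos: [0.6016, 0.2926, 0.2242]
tool_rot: [-2.34, -2.087, 0.002]
contact_force: [0.7, 0.6, -5.7]
opening: 0.0447
grip_force: 42.7
```

Call:
jog_arm --deltas '[[0.3,[0,0,-0.03],[0,0,0]],[0.3,[0,0,-0.06],[0,0,0]],[0.3,[0,0,-0.09],[0,0,0]],[0.3,[0,0,-0.12],[0,0,0]],[0.3,[0,0,-0.15],[0,0,0]],[0.3,[0,0,-0.18],[0,0,0]],[0.3,[0,0,-0.21],[0,0,0]],[0.3,[0,0,-0.23],[0,0,0]],[0.3,[0,0,-0.235],[0,0,0]],[0.3,[0,0,-0.235],[0,0,0]]]'

```text
t: 14.8
tool_pos: [0.6017, 0.2928, 0.1315]
tool_rot: [-2.339, -2.088, 0.001]
contact_force: [0.3, 1.1, -4.1]
opening: 0.0448
grip_force: 42.8
```

10.8 mm to go.

Call:
jog_arm --deltas '[[0.3,[0,0,-0.005],[0,0,0]],[0.3,[0,0,-0.01],[0,0,0]],[0.3,[0,0,-0.014],[0,0,0]],[0.3,[0,0,-0.018],[0,0,0]],[0.3,[0,0,-0.021],[0,0,0]],[0.3,[0,0,-0.0225],[0,0,0]],[0.3,[0,0,-0.0225],[0,0,0]]]'

```text
t: 15.38
tool_pos: [0.6021, 0.2927, 0.1236]
tool_rot: [-2.34, -2.088, -0.001]
contact_force: [-0.7, 0.1, -3.3]
opening: 0.0449
grip_force: 42.8
```

Call:
jog_arm --deltas '[[0.3,[0,0,-0.002],[0,0,0]],[0.3,[0,0,-0.004],[0,0,0]],[0.3,[0,0,-0.004],[0,0,0]]]'

```text
t: 15.63
tool_pos: [0.6021, 0.2927, 0.1219]
tool_rot: [-2.34, -2.088, -0.001]
contact_force: [-0.5, 0.3, -3.4]
opening: 0.0451
grip_force: 42.9
```

Call:
jog_arm --deltas '[[0.3,[0,0,-0.002],[0,0,0]],[0.3,[0,0,-0.004],[0,0,0]],[0.3,[0,0,-0.004],[0,0,0]]]'

```text
t: 15.88
tool_pos: [0.6023, 0.2928, 0.1208]
tool_rot: [-2.34, -2.089, -0.002]
contact_force: [-0.5, 0.3, -1.6]
opening: 0.045
grip_force: 42.9
```

Call:
jog_arm --deltas '[[0.3,[0,0,-0.002],[0,0,0]],[0.3,[0,0,-0.004],[0,0,0]],[0.3,[0,0,-0.004],[0,0,0]]]'

```text
t: 16.13
tool_pos: [0.6024, 0.293, 0.1208]
tool_rot: [-2.34, -2.089, -0.002]
contact_force: [-4.6, -1.1, 5.5]
opening: 0.0451
grip_force: 43.6
```

Call:
jog_arm --deltas '[[-0.05,[0,0,0],[0,0,0]],[-0.15,[0,0,0],[0,0,0]],[-0.4,[0,0,0],[0,0,0]],[-0.8,[0,0,0],[0,0,0]],[-1,[0,0,0],[0,0,0]],[-1,[0,0,0],[0,0,0]],[-1,[0,0,0.05],[0,0,0]],[-1,[0,0,0.12],[0,0,0]],[-1,[0,0,0.2],[0,0,0]],[-1,[0,0,0.3],[0,0,0]],[-1,[0,0,0.4],[0,0,0]],[-1,[0,0,0.4],[0,0,0]]]'

```text
t: 17.13
tool_pos: [0.6059, 0.2941, 0.2908]
tool_rot: [2.343, 2.091, 0.027]
contact_force: [-0.3, 0.4, 2.8]
opening: 0.0854
grip_force: 0.0
```

```bash
python3 - <<'E'
from h import *
o=ctrl.get_obs();print(o["tool_pos"],o["opening"])
go((.408,.11,.2),down(90))
im=ctrl.get_image("scene");cv2.imwrite("pics/scene5.png",im[:,:,::-1])
im=ctrl.get_image("wrist");cv2.imwrite("pics/w5.png",im[:,:,::-1])
print(proj(cam("wrist"),np.array([.6025,.289,.146])))
E
```

```text
[0.6058619  0.29409919 0.29081849] 0.08540137321870891
t 17.13 shift [-0.4947, -0.4602, -0.227] turn [-0.0035, 0.0041, 0.0361] q [0.34 0.13 1.44 0.01 1.56 0.45] rows 6.8
[312.45167579 231.70698208]
```

View pics/w5.png

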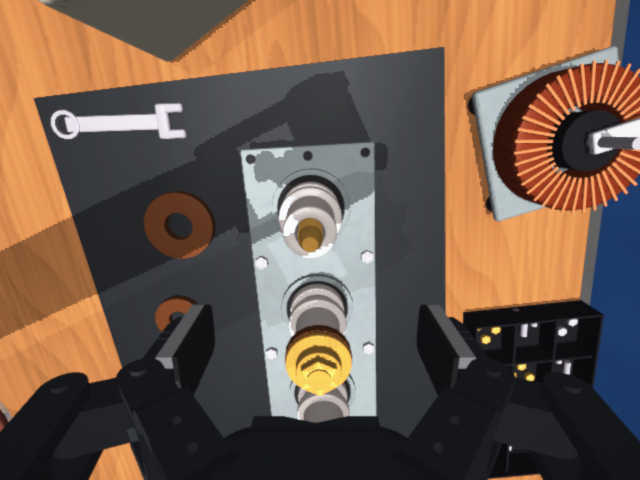

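Call:
jog_arm --deltas '[[-1,[-0.1,-0.09,0],[0,0,0.036]],[-1,[-0.19,-0.16,0],[0,0,0.036]],[-1,[-0.28,-0.24,-0.04],[0,0,0.036]],[-1,[-0.37,-0.3,-0.1],[0,0,0.036]],[-1,[-0.44,-0.34,-0.16],[0,0,0.036]],[-1,[-0.495,-0.36,-0.24],[0,0,0.036]],[-1,[-0.495,-0.36,-0.32],[0,0,0.036]],[-1,[-0.495,-0.36,-0.35],[0,0,0.036]],[-1,[-0.495,-0.36,-0.35],[0,0,0.036]]]'

```text
t: 17.98
tool_pos: [0.3979, 0.1473, 0.1308]
tool_rot: [-2.213, -2.211, 0.017]
contact_force: [-0.7, -1.3, 0.1]
opening: 0.0853
grip_force: 0.0
```

```bash
cat >> h.py <<'E'
def washer_bore(im,w,lo,hi,near,z,rmax=60):
    """ellipses (outer and hole) of the coloured ring nearest to pixel near, cast onto height z"""
    m=cv2.inRange(cv2.cvtColor(im,cv2.COLOR_RGB2HSV),lo,hi)
    for c in cv2.findContours(m,cv2.RETR_CCOMP,cv2.CHAIN_APPROX_NONE)[0]:
        if cv2.contourArea(c)>200:
            e=cv2.fitEllipse(c)
            if np.hypot(*(np.array(e[0])-near))<rmax: print(np.round(e[0],1),np.round(e[1],1),onz(w,e[0],z).round(4))
E
python3 - <<'E'
from h import *
go((.408,.15,.15),down(90))
w=cam("wrist");o=ctrl.get_obs();print(o["tool_pos"])
im=ctrl.get_image("wrist");cv2.imwrite("pics/w6.png",im[:,:,::-1])
p=proj(w,np.array([.408,.15,.013]));print(p)
washer_bore(im,w,(3,90,30),(14,255,255),p,.013)
print(tri(w,p,cam("top"),(215.8,310.3)))
E
```

```text
t 17.98 shift [0.0252, 0.0067, 0.0481] turn [-0.0005, -0.0054, 0.0004] q [ 0.18 -0.37  2.16  0.    1.37  0.18] rows 0.5
[0.39792762 0.14731432 0.13075463]
[329.28285055 228.95967572]
[329.9 226.6] [77.8 79.4] [0.4084 0.1519 0.013 ]
[329.6 226.7] [28.9 32.3] [0.4082 0.1518 0.013 ]
[0.40807017 0.14836586 0.00737587]
```

Call:
jog_arm --deltas '[[-1,[0.025,0.009,-0.05],[0,0,0]],[-1,[0.025,0.009,-0.13],[0,0,0]],[-1,[0.025,0.009,-0.2],[0,0,0]],[-1,[0.025,0.009,-0.25],[0,0,0]],[-1,[0.025,0.009,-0.29],[0,0,0]],[-1,[0.025,0.009,-0.312],[0,0,0]],[-1,[0.025,0.009,-0.312],[0,0,0]],[-1,[0.025,0.009,-0.312],[0,0,0]]]'

```text
t: 18.7
tool_pos: [0.4154, 0.1527, 0.0152]
tool_rot: [-2.219, -2.218, -0.003]
contact_force: [-0.4, 0.1, 0.7]
opening: 0.0853
grip_force: 0.0
```

Call:
jog_arm --deltas '[[-1,[0,0,-0.004],[0,0,0]],[-1,[0,0,-0.008],[0,0,0]],[-1,[0,0,-0.012],[0,0,0]],[-1,[0,0,-0.012],[0,0,0]]]'

```text
t: 19.03
tool_pos: [0.4145, 0.1524, 0.0097]
tool_rot: [-2.219, -2.218, -0.002]
contact_force: [0.8, -0.0, 0.6]
opening: 0.0854
grip_force: 0.0
```

Call:
jog_arm --deltas '[[-1,[-0.016,-0.0035,-0.006],[0,0,0]],[-1,[-0.016,-0.0035,-0.014],[0,0,0]],[-1,[-0.016,-0.0035,-0.02],[0,0,0]],[-1,[-0.016,-0.0035,-0.024],[0,0,0]],[-1,[-0.016,-0.0035,-0.024],[0,0,0]]]'

```text
t: 19.45
tool_pos: [0.4073, 0.1508, -0.0009]
tool_rot: [-2.218, -2.217, 0.0]
contact_force: [-0.8, -1.0, -0.9]
opening: 0.0854
grip_force: 0.0
```

Call:
jog_arm --deltas '[[-0.6,[0,0,0],[0,0,0]],[-0.4,[0,0,0],[0,0,0]],[-0.2,[0,0,0],[0,0,0]],[0,[0,0,0],[0,0,0]],[0,[0,0,0],[0,0,0]],[0,[0,0,0],[0,0,0]]]' --squeeze 25

```text
t: 19.95
tool_pos: [0.4082, 0.151, 0.0]
tool_rot: [-2.219, -2.218, -0.002]
contact_force: [-0.2, 0.1, 2.0]
opening: 0.0597
grip_force: 27.6
```

Call:
jog_arm --deltas '[[0,[0,0,0.02],[0,0,0]],[0,[0,0,0.08],[0,0,0]],[0,[0,0,0.17],[0,0,0]],[0,[0,0,0.26],[0,0,0]],[0,[0,0,0.35],[0,0,0]],[0,[0,0.02,0.44],[0,0,0]],[0,[0.03,0.06,0.52],[0,0,0]],[0,[0.08,0.1,0.58],[0,0,0]],[0,[0.14,0.15,0.6],[0,0,0]],[0,[0.2,0.2,0.6],[0,0,0]],[0,[0.26,0.25,0.6],[0,0,0]],[0,[0.32,0.28,0.6],[0,0,0]]]'

```text
t: 20.95
tool_pos: [0.5364, 0.2647, 0.2402]
tool_rot: [-2.217, -2.218, -0.002]
contact_force: [-0.5, 0.6, -0.2]
opening: 0.0592
grip_force: 27.4
```

```bash
python3 - <<'E'
from h import *
o=ctrl.get_obs();print(o["tool_pos"],o["opening"])
go((.6025,.289,.24),down(90))
E
```

```text
[0.5364329  0.26474173 0.24017643] 0.05921798294347093
t 20.95 shift [0.1652, 0.0606, -0.0004] turn [-0.0015, -0.001, -0.0003] q [ 0.33 -0.01  1.67  0.01  1.49  0.33] rows 1.7
```

Call:
jog_arm --deltas '[[0,[0.08,0.03,0],[0,0,0]],[0,[0.165,0.06,0],[0,0,0]],[0,[0.165,0.06,0],[0,0,0]],[0,[0.165,0.06,0],[0,0,0]],[0,[0.165,0.06,0],[0,0,0]]]'

```text
t: 21.37
tool_pos: [0.6013, 0.2868, 0.2393]
tool_rot: [-2.218, -2.217, 0.001]
contact_force: [-2.0, -0.2, 0.0]
opening: 0.0594
grip_force: 27.4
```

```bash
python3 - <<'E'
from h import *
w=cam("wrist");o=ctrl.get_obs()["tool_pos"];print(o)
im=ctrl.get_image("wrist");cv2.imwrite("pics/w7.png",im[:,:,::-1])
p=proj(w,o+[0,0,.013]);print(p,"tip",proj(w,np.array([.6025,.289,.184])))
washer_bore(im,w,(3,90,30),(14,255,255),p,o[2]+.013)
cv2.imwrite("pics/w7c.png",cv2.resize(im[150:450,160:480],(640,600))[:,:,::-1])
E
```

```text
[0.60126816 0.28682279 0.23928966]
[312.16434356 321.9687402 ] tip [315.62259753 258.79752566]
[315.1 316.3] [135.9 144.7] [0.6025 0.2895 0.2523]
[314.9 316.4] [42.3 56.8] [0.6024 0.2895 0.2523]
```

View pics/w7c.png

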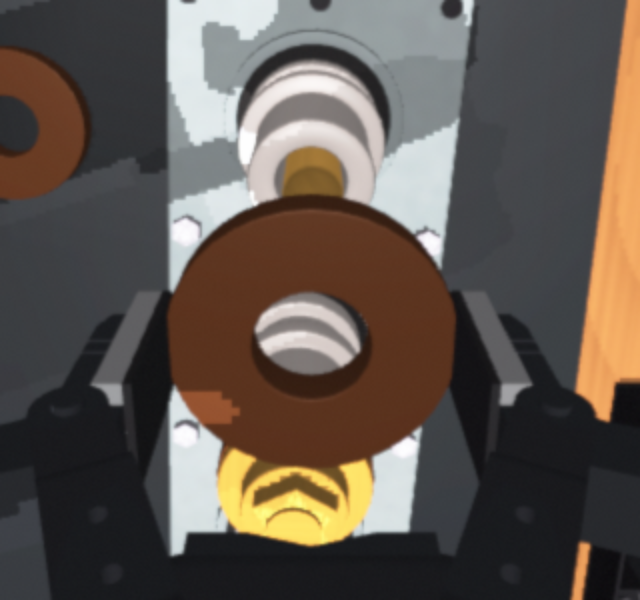

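Call:
jog_arm --deltas '[[0,[-0.001,-0.004,-0.05],[0,0,0]],[0,[-0.001,-0.004,-0.1],[0,0,0]],[0,[-0.001,-0.004,-0.125],[0,0,0]],[0,[-0.001,-0.004,-0.15],[0,0,0]],[0,[-0.001,-0.004,-0.17],[0,0,0]],[0,[-0.001,-0.004,-0.19],[0,0,0]],[0,[-0.001,-0.004,-0.21],[0,0,0]],[0,[-0.001,-0.004,-0.222],[0,0,0]],[0,[-0.001,-0.004,-0.222],[0,0,0]]]'

```text
t: 22.17
tool_pos: [0.6015, 0.2881, 0.1522]
tool_rot: [-2.216, -2.216, -0.01]
contact_force: [-0.6, 8.0, -1.3]
opening: 0.0598
grip_force: 27.4
```

Call:
jog_arm --deltas '[[0,[0,0,-0.004],[0,0,0]],[0,[0,0,-0.008],[0,0,0]],[0,[0,0,-0.012],[0,0,0]],[0,[0,0,-0.012],[0,0,0]]]'

```text
t: 22.5
tool_pos: [0.6017, 0.2882, 0.1486]
tool_rot: [-2.216, -2.217, -0.011]
contact_force: [-1.3, 5.8, 3.3]
opening: 0.0595
grip_force: 27.7
```

Call:
jog_arm --deltas '[[0,[0,0.004,0],[0,0,0]],[0,[0,0.004,-0.004],[0,0,0]],[0,[0,0.004,-0.008],[0,0,0]],[0,[0,0.004,-0.011],[0,0,0]],[0,[0,0.004,-0.011],[0,0,0]]]'

```text
t: 22.92
tool_pos: [0.6016, 0.2882, 0.1431]
tool_rot: [-2.217, -2.217, -0.005]
contact_force: [-2.0, 5.4, 4.3]
opening: 0.0596
grip_force: 27.9
```

Call:
jog_arm --deltas '[[0,[0,0,-0.002],[0,0,0]],[0,[0,0,-0.004],[0,0,0]],[0,[0,0,-0.004],[0,0,0]]]'

```text
t: 23.17
tool_pos: [0.6017, 0.2882, 0.143]
tool_rot: [-2.217, -2.217, -0.005]
contact_force: [-5.3, 5.1, 10.9]
opening: 0.0594
grip_force: 28.5
```

Call:
jog_arm --deltas '[[-0.5,[0,0,0],[0,0,0]],[-0.7,[0,0,0],[0,0,0]],[-1,[0,0,0],[0,0,0]],[-1,[0,0,0],[0,0,0]],[-1,[0,0,0],[0,0,0]],[-1,[0,0,0.03],[0,0,0]],[-1,[0,0,0.1],[0,0,0]],[-1,[0,0,0.2],[0,0,0]],[-1,[0,0,0.28],[0,0,0]],[-1,[0,0,0.28],[0,0,0]],[-1,[0,0,0.28],[0,0,0]]]'

```text
t: 24.08
tool_pos: [0.6031, 0.2875, 0.2571]
tool_rot: [-2.221, -2.22, -0.011]
contact_force: [-0.1, 0.1, -0.5]
opening: 0.0852
grip_force: 0.0
```

```bash
python3 - <<'E'
from h import *
w=cam("wrist");o=ctrl.get_obs()["tool_pos"];print(o)
im=ctrl.get_image("wrist");cv2.imwrite("pics/w8.png",im[:,:,::-1])
p=proj(w,np.array([.6025,.289,.156]));print(p)
washer_bore(im,w,(3,90,30),(14,255,255),p,.156)
c=cam("scene");im=ctrl.get_image("scene");cv2.imwrite("pics/scene8.png",im[:,:,::-1]);p=proj(c,np.array([.6025,.289,.156]));print(p)
washer_bore(im,c,(3,90,30),(14,255,255),p,.156,20)
go((.614,-.258,.27),down(90))
E
```

```text
[0.60307398 0.28746576 0.25706904]
[312.12807908 237.43829761]
[312.7 236.7] [81.1 82.2] [0.6029 0.2896 0.156 ]
[312.8 239. ] [34.  36.2] [0.603  0.2878 0.156 ]
[283.5 189.7] [437.1 662.9] [0.5827 0.3238 0.156 ]
[476.2087975  278.43780789]
[471.4 263. ] [30.2 60.2] [0.5676 0.2719 0.156 ]
t 24.18 shift [0.0322, -1.3618, 0.0456] turn [-0.0012, -0.0012, 0.0002] q [0.33 0.14 1.49 0.   1.52 0.33] rows 13.1
```

Call:
jog_arm --deltas '[[-1,[0.03,-0.95,0],[0,0,0]],[-1,[0.03,-0.95,0],[0,0,0]],[-1,[0.03,-0.95,0],[0,0,0]],[-1,[0.03,-0.95,0],[0,0,0]],[-1,[0.03,-0.95,0],[0,0,0]],[-1,[0.03,-0.95,0],[0,0,0]],[-1,[0.03,-0.95,0],[0,0,0]],[-1,[0.03,-0.95,0],[0,0,0]],[-1,[0.03,-0.95,0],[0,0,0]],[-1,[0.03,-0.95,0],[0,0,0]]]'

```text
t: 25.02
tool_pos: [0.612, -0.0989, 0.2494]
tool_rot: [-2.224, -2.209, 0.006]
contact_force: [-1.0, 1.3, -0.1]
opening: 0.0854
grip_force: 0.0
```

```bash
python3 - <<'E'
from h import *
go((.614,-.258,.15),down(90))
E
```

```text
t 25.02 shift [0.0051, -0.3978, -0.2484] turn [-0.0008, -0.0024, 0.0022] q [-0.28  0.04  1.6   0.    1.51 -0.27] rows 4.5
```

Call:
jog_arm --deltas '[[-1,[0.005,-0.385,-0.05],[0,0,0]],[-1,[0.005,-0.385,-0.1],[0,0,0]],[-1,[0.005,-0.385,-0.15],[0,0,0]],[-1,[0.005,-0.385,-0.2],[0,0,0]],[-1,[0.005,-0.385,-0.25],[0,0,0]],[-1,[0.005,-0.385,-0.25],[0,0,0]],[-1,[0.005,-0.385,-0.25],[0,0,0]]]'

```text
t: 25.6
tool_pos: [0.613, -0.2458, 0.1476]
tool_rot: [-2.213, -2.21, 0.002]
contact_force: [0.7, 0.0, 0.7]
opening: 0.0853
grip_force: 0.0
```

```bash
python3 - <<'E'
from h import *
w=cam("wrist");o=ctrl.get_obs()["tool_pos"];print(o)
im=ctrl.get_image("wrist");cv2.imwrite("pics/w9.png",im[:,:,::-1])
p=proj(w,np.array([.614,-.258,.01]));print(p)
washer_bore(im,w,(15,100,60),(30,255,255),p,.010)
T=tri(w,p,cam("top"),(384.5,224)); print(T)
E
```

```text
[ 0.61296131 -0.24581419  0.14763459]
[316.69278182 240.48895391]
[318.2 239.7] [68.9 71.1] [ 0.6153 -0.2573  0.01  ]
[318.3 241.9] [23.3 28.5] [ 0.6153 -0.2592  0.01  ]
[ 0.61475987 -0.25995591  0.00664609]
```

Call:
jog_arm --deltas '[[-1,[0.005,-0.029,-0.08],[0,0,0]],[-1,[0.005,-0.029,-0.16],[0,0,0]],[-1,[0.005,-0.029,-0.22],[0,0,0]],[-1,[0.005,-0.029,-0.27],[0,0,0]],[-1,[0.005,-0.029,-0.3],[0,0,0]],[-1,[0.005,-0.029,-0.315],[0,0,0]],[-1,[0.005,-0.029,-0.315],[0,0,0]],[-1,[0.005,-0.029,-0.315],[0,0,0]],[-1,[0.005,-0.029,-0.315],[0,0,0]]]'

```text
t: 26.4
tool_pos: [0.619, -0.2591, 0.0286]
tool_rot: [-2.22, -2.22, -0.003]
contact_force: [0.8, -0.5, 0.2]
opening: 0.0857
grip_force: 0.0
```

Call:
jog_arm --deltas '[[-1,[-0.01,0.004,-0.02],[0,0,0]],[-1,[-0.01,0.004,-0.034],[0,0,0]],[-1,[-0.01,0.004,-0.044],[0,0,0]],[-1,[-0.01,0.004,-0.044],[0,0,0]],[-1,[-0.01,0.004,-0.044],[0,0,0]]]'

```text
t: 26.82
tool_pos: [0.6129, -0.2569, 0.0078]
tool_rot: [-2.218, -2.216, -0.0]
contact_force: [0.7, -0.2, 0.1]
opening: 0.0853
grip_force: 0.0
```

Call:
jog_arm --deltas '[[-0.5,[0,0,0],[0,0,0]],[-0.2,[0,0,0],[0,0,0]],[0.1,[0,0,0],[0,0,0]],[0.4,[0,0,0],[0,0,0]],[0.4,[0,0,0],[0,0,0]],[0.4,[0,0,0],[0,0,0]],[0.4,[0,0,0],[0,0,0]]]' --squeeze 35

```text
t: 27.4
tool_pos: [0.6139, -0.2573, 0.0091]
tool_rot: [-2.219, -2.218, -0.002]
contact_force: [1.0, -0.0, 1.4]
opening: 0.0379
grip_force: 35.6
```

Call:
jog_arm --deltas '[[0.4,[0,0,0.02],[0,0,0]],[0.4,[0,0,0.08],[0,0,0]],[0.4,[0,0,0.17],[0,0,0]],[0.4,[0,0,0.26],[0,0,0]],[0.4,[0,0,0.35],[0,0,0]],[0.4,[0,0,0.44],[0,0,0]],[0.4,[0,0,0.53],[0,0,0]],[0.4,[0,0,0.6],[0,0,0]],[0.4,[0,0.06,0.625],[0,0,0]],[0.4,[0,0.15,0.625],[0,0,0]],[0.4,[0,0.25,0.625],[0,0,0]],[0.4,[0,0.25,0.625],[0,0,0]]]'

```text
t: 28.4
tool_pos: [0.6128, -0.1509, 0.2585]
tool_rot: [-2.21, -2.221, -0.004]
contact_force: [0.5, -0.3, -2.6]
opening: 0.0381
grip_force: 35.8
```

```bash
python3 - <<'E'
from h import *
o=ctrl.get_obs();print(o["opening"],o["tool_pos"]); go((.603,.2885,.258),down(90))
w=cam("wrist");im=ctrl.get_image("wrist");p=proj(w,o["tool_pos"]+[0,0,.0]);print(p,(o["tool_pos"]))
washer_bore(im,w,(15,100,60),(30,255,255),p,o["tool_pos"][2]+.012)
washer_bore(im,w,(15,100,60),(30,255,255),p,o["tool_pos"][2]+.001)
E
```

```text
0.03814582525178049 [ 0.61284133 -0.15094393  0.25853453]
t 28.4 shift [-0.0246, 1.0986, -0.0013] turn [-0.0026, -0.0014, -0.0016] q [-0.36  0.06  1.56  0.01  1.53 -0.37] rows 10.5
[312.54882809 306.80146688] [ 0.61284133 -0.15094393  0.25853453]
[315.3 303.8] [116.  123.3] [ 0.6141 -0.1431  0.2705]
[315.3 312.1] [32.5 50.6] [ 0.6141 -0.147   0.2705]
[315.3 303.8] [116.  123.3] [ 0.6141 -0.1489  0.2595]
[315.3 312.1] [32.5 50.6] [ 0.6141 -0.1531  0.2595]
```

Call:
jog_arm --deltas '[[0.4,[0,0.95,0],[0,0,0]],[0.4,[0,0.95,0],[0,0,0]],[0.4,[0,0.95,0],[0,0,0]],[0.4,[0,0.95,0],[0,0,0]],[0.4,[0,0.95,0],[0,0,0]],[0.4,[0,0.95,0],[0,0,0]],[0.4,[0,0.95,0],[0,0,0]],[0.4,[0,0.95,0],[0,0,0]],[0.4,[0,0.95,0],[0,0,0]],[0.4,[-0.025,0.95,0],[0,0,0]],[0.4,[-0.025,0.95,0],[0,0,0]],[0.4,[-0.025,0.95,0],[0,0,0]]]'

```text
t: 29.45
tool_pos: [0.6031, 0.2224, 0.2579]
tool_rot: [-2.218, -2.218, 0.002]
contact_force: [0.5, 0.2, -2.2]
opening: 0.0376
grip_force: 35.9
```

```bash
python3 - <<'E'
from h import *
go((.602,.289,.215),down(90))
print(ctrl.get_obs()["tool_pos"],ctrl.get_obs()["opening"])
E
```

```text
t 29.45 shift [-0.0028, 0.1666, -0.1072] turn [-0.0009, -0.0013, -0.0] q [0.24 0.08 1.54 0.   1.53 0.24] rows 1.9
[0.6031384  0.22237861 0.25786095] 0.03764455319517337
```

Call:
jog_arm --deltas '[[0.4,[-0.003,0.08,0],[0,0,0]],[0.4,[-0.003,0.166,0],[0,0,0]],[0.4,[-0.003,0.166,0],[0,0,0]],[0.4,[-0.003,0.166,-0.05],[0,0,0]],[0.4,[-0.003,0.166,-0.09],[0,0,0]],[0.4,[-0.003,0.166,-0.12],[0,0,0]],[0.4,[-0.003,0.166,-0.145],[0,0,0]],[0.4,[-0.003,0.166,-0.165],[0,0,0]],[0.4,[-0.003,0.166,-0.18],[0,0,0]],[0.4,[-0.003,0.166,-0.18],[0,0,0]]]'

```text
t: 30.28
tool_pos: [0.6018, 0.2886, 0.1849]
tool_rot: [-2.218, -2.216, 0.002]
contact_force: [-0.4, -0.0, -3.1]
opening: 0.0377
grip_force: 35.9
```

Call:
jog_arm --deltas '[[0.4,[0,0,-0.01],[0,0,0]],[0.4,[0,0,-0.02],[0,0,0]],[0.4,[0,0,-0.03],[0,0,0]],[0.4,[0,0,-0.04],[0,0,0]],[0.4,[0,0,-0.047],[0,0,0]],[0.4,[0,0,-0.047],[0,0,0]]]'

```text
t: 30.78
tool_pos: [0.6017, 0.2893, 0.1667]
tool_rot: [-2.218, -2.217, 0.001]
contact_force: [-0.5, -0.9, -2.8]
opening: 0.0381
grip_force: 35.9
```

Call:
jog_arm --deltas '[[0.4,[0,0,-0.0025],[0,0,0]],[0.4,[0,0,-0.005],[0,0,0]],[0.4,[0,0,-0.005],[0,0,0]]]'

```text
t: 31.03
tool_pos: [0.6022, 0.2895, 0.1658]
tool_rot: [-2.218, -2.217, -0.001]
contact_force: [0.2, -0.2, -2.2]
opening: 0.0379
grip_force: 35.9
```

Call:
jog_arm --deltas '[[0.4,[0,0,-0.0025],[0,0,0]],[0.4,[0,0,-0.005],[0,0,0]],[0.4,[0,0,-0.0065],[0,0,0]],[0.4,[0,0,-0.0065],[0,0,0]]]'

```text
t: 31.37
tool_pos: [0.6022, 0.2894, 0.163]
tool_rot: [-2.218, -2.217, -0.001]
contact_force: [0.1, 1.2, -1.3]
opening: 0.0376
grip_force: 36.0
```

Call:
jog_arm --deltas '[[0.4,[0,0,-0.002],[0,0,0]],[0.4,[0,0,-0.004],[0,0,0]],[0.4,[0,0,-0.004],[0,0,0]]]'

```text
t: 31.62
tool_pos: [0.6023, 0.2895, 0.1621]
tool_rot: [-2.218, -2.217, -0.002]
contact_force: [-0.6, 0.8, -0.5]
opening: 0.0375
grip_force: 36.2
```

Call:
jog_arm --deltas '[[0.4,[0,0,-0.002],[0,0,0]],[0.4,[0,0,-0.004],[0,0,0]],[0.4,[0,0,-0.004],[0,0,0]]]'

```text
t: 31.87
tool_pos: [0.6025, 0.2896, 0.162]
tool_rot: [-2.218, -2.218, -0.002]
contact_force: [-3.8, -0.8, 6.7]
opening: 0.038
grip_force: 36.8
```

Home (contact at the expected 0.162). Release and rise.

Call:
jog_arm --deltas '[[0,[0,0,0],[0,0,0]],[-0.2,[0,0,0],[0,0,0]],[-0.5,[0,0,0.003],[0,0,0]],[-0.8,[0,0,0.003],[0,0,0]],[-1,[0,0,0.003],[0,0,0]],[-1,[0,0,0.003],[0,0,0]],[-1,[0,0,0.04],[0,0,0]],[-1,[0,0,0.12],[0,0,0]],[-1,[0,0,0.22],[0,0,0]],[-1,[0,0,0.3],[0,0,0]],[-1,[0,0,0.3],[0,0,0]],[-1,[0,0,0.3],[0,0,0]]]'

```text
t: 32.87
tool_pos: [0.6037, 0.2899, 0.2852]
tool_rot: [-2.221, -2.22, -0.012]
contact_force: [0.1, 0.6, 1.1]
opening: 0.0855
grip_force: 0.0
```

```bash
python3 - <<'E'
from h import *
I=[]
im=ctrl.get_image("wrist");I.append(cv2.resize(im[120:400,180:460],(400,400)))
im=ctrl.get_image("scene");I.append(cv2.resize(im[210:330,380:500],(400,400),interpolation=cv2.INTER_CUBIC))
cv2.imwrite("pics/c10.png",np.hstack(I)[:,:,::-1]); print(ctrl.get_obs()["t"],ctrl.get_obs()["tool_pos"])
E
```

```text
32.9667 [0.60189265 0.28925009 0.27971219]
```

View pics/c10.png

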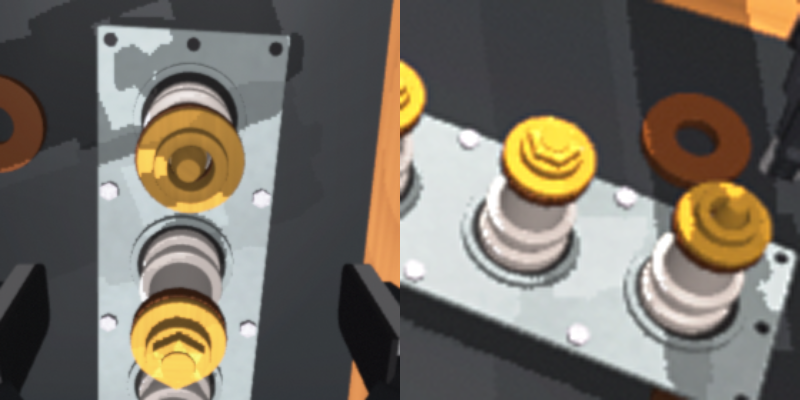

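The picture shows the cap at crop (190,165) stacked over the washer and insulator, with the stud tip in the bore. It matches the finished neighbours.

```bash
python3 -c "
from station import ctrl
print(ctrl.finish_job())"
```

```text
the job is handed in; nothing more can be done
None
```

The job is handed in at about 33 s of the 72 s allowed: insulator, washer and cap are on the bare stud in that order, each seated at its expected height, and the gripper is clear of everything.

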